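# Present a spun blood tube at the viewing panel

### The arm

A 6-joint arm with a two-finger parallel gripper is mounted at the origin on the work surface. World frame = base frame: x ahead of the robot, y to its left, z up, the work surface at z = 0. Lengths are in m, angles in rad, forces in N, time in s.
With the tool pointing down it reaches from about 0.2 to 0.875 m from the base axis. Payload 3.4 kg.
Tool frame: the origin (TCP) lies between the finger pads; the fingertips stand 25 mm ahead of it and the grasp point (between the pads) lies 6 mm ahead of it (r.nose_length is the z of the fingertips in the tool frame, in m); z points along the fingers, y is the line along which they close (so a half turn about z gives the same grasp; the last joint's range is limited). The gripper opens to 94 mm and grips with 3 to 60 N. Pads are 16 mm wide; open, the fingers measure 119 mm over their backs; the gripper's body (75 mm by 177 mm) begins 78 mm behind the grasp point.
Start: joints at [-1.428, 0.276, 1.505, -0, 1.361, -0.121], TCP at [0.15, -0.555, 0.23] pointing down, gripper open.
Joint ranges: [-2.89, 2.89], [-0.75, 2.08], [0.22, 2.7], [-1.18, 4.32], [0.11, 2.71], [-2.7, 2.7]. Speed limits (rad/s): [2.57, 2.57, 3.14, 3.14, 3.14, 3.14].

### API

Orientations are given as a unit quaternion [w, x, y, z].
In Python, from plant import r, gripper_to, inverse_kinematics, vision, models, telemetry gives the robot as it stands. Calls block until the motion is done:
- r.move_to(position, orientation): joint-space move of the TCP to a pose.
- r.move_l(position, rot=None, vel=0.15, guard=None): straight line of the TCP; rot=None keeps the orientation; vel is the mean speed in m/s. With guard (N) it stops when the force on the tool has changed by that much, and returns True; else False.
- r.movej(angles): joint-space move.
- gripper_to(opening, f_grip=None): finger opening in m; f_grip is the grip in N (None keeps the last); returns when the fingers have stopped.
- r.hold(seconds).
- inverse_kinematics(position, orientation): joint angles nearest the present ones, or None.
- vision.snapshot(name): name is "scene" or "top" or "wrist"; returns the picture (480x640x3 uint8, red, green, blue); there is no depth.
- vision.get_calibration(name): a dict with "fx", "fy", "cx", "cy" (pixels), "position" and "orientation" of the camera in the world. Camera axes: x right, y down, z forward; pixel columns grow to the right and rows downward; lengths in m; the calibration is good to about 2 mm. A picture is of the moment at which its call begins: read the wrist's pose just before it. get_calibration takes no time and is no camera call; for the wrist camera it gives the pose at the moment of the call.
A pose or a line that the arm cannot do raises r.PlanningError and nothing moves.
- r.sign_off(): hands the job in; it is judged then, once.
Trained networks look in the newest picture that a camera, given by its name, has taken for a name from the list of things; names that differ only in an ending like _2 or _b are one class to them, and where a whole thing is asked for, a point or a joint stands for the part that bears it (a point fixed in the world has none). Each returns a list of dicts, best first, with "score" (0 to 1); they miss things now and then, are a little off and sometimes report something else, mostly with a low value. They report only what shows in the picture. A call takes as long as a camera call.
- models.boxes_of(thing, camera): "at" ([x, y, z] in m, in world coordinates, good to about 4 mm: the middle of the surface that is visible of it).
- models.regions_of(thing, camera): "pixels" (480x640 bool, what is visible of it).
- models.mark_of(thing, camera): "at" ([x, y, z] in m, in world coordinates, good to about 4 mm: a listed point, or the origin of a listed thing).
Readings, each from a call of its own:
- telemetry.current_t(): time.
- telemetry.current_joints(): joint angles.
- telemetry.current_dq(): joint speeds.
- telemetry.current_joint_efforts(): joint torques, N m.
- telemetry.current_ee_pos(): TCP position.
- telemetry.current_tool_rot(): TCP orientation.
- telemetry.current_wrist_force(): force on the tool from outside, world axes, zero at the start.
- telemetry.current_torque(): the same for the moment, N m.
- telemetry.current_opening(): finger opening in m.
- telemetry.current_finger_force(): force on a finger pad.
Only numpy, scipy, OpenCV 4.12 (cv2) and the standard library are available. Lean on these libraries where they do the work, as an engineer would, in place of code of your own. Each camera call takes 0.05 s, during which the arm holds its last target. There are 200 camera calls.

### The job

Turn the sample carousel by its finger bar, one click, to bring the single tall tube under the opening in the clear lid, and let the bar go. Then draw that tube straight up by its cap, carry it upright to the lit viewing panel, and finish while still holding it there for inspection: about a hand's breadth in front of the lit face, with its whole glass seen against the light, upright, still and touching nothing but the gripper. Leave the short tubes in their pockets and everything else on the bench where it stands.

Things in the scene. Friction and masses are not known exactly. Their poses are not given: they have to be found in the camera images.
- sampler: Fixed sample carousel unit: white base 236 x 236 mm, 25 mm high; corner posts (109 mm out along x and y) carry a flat clear lid 236 x 236 mm, underside 158 mm and top 163 mm above the bench, with a slot at the front (see opening). Origin on the bench, on the carousel's vertical axis; -x is its front, where the slot is.
- sleeve_ring (a point): Centre of the ring of 8 grey sleeves (pockets) under the lid, at rim height; turns with the carousel. Sleeves every 45 degrees, centres 82 mm from the axis, 22 mm outside, about 15 mm inside, floor 45 mm and rim 88 mm above the bench. At the start an empty one is at the opening; the tall tube is in the next one, 45 degrees to one side or the other, covered by the lid.
- carousel (a joint): Turn of the carousel about the vertical, rad: 0 at the start, grows anticlockwise seen from above; turns endlessly either way. A spring roller in a star wheel clicks firmly every 0.785 rad (45 degrees) and pulls it home from within about 0.35 rad of a click. About 0.14 N m gets it out of a click.
- finger_bar (a point): Grip of the carousel, above the lid on its axis: upright black bar 46 mm long, 12 mm thick, 34 mm high, turning with the carousel. This point: on the axis, 11 mm below the bar's top, 23 mm above its foot, 192 mm above the bench. x runs along the bar (towards and away from the opening at the start), y across it.
- opening (a point): Fixed point over the pick-up place, 82 mm in front of the carousel's axis, level with the lid's top (163 mm above the bench). The opening is a straight slot in the lid, 95 mm wide (47 mm to either side of this point along y), open to the front edge (-x) and reaching 49 mm behind this point. Axes as the sampler's.
- tall_tube_mid (a point): The one tall blood tube: clear, 13 mm across, 107 mm tall with its blue cap, 18 g (varies). The cap, 17 mm across, is the topmost 24 mm. This point: the tube's centre, 53.5 mm from either end; z runs up the tube. Seated it is 98 mm above the bench, the cap's top 6 mm below the lid. It stands 43 mm deep in its sleeve with 1 mm of play and lifts out freely.
- lit_face (a point): Centre of the white lit face of the fixed viewing panel, 140 mm above the bench. The face, 176 mm wide (y) and 216 mm high (z), looks to -x: in front is negative x. The grey panel is 200 mm wide, 22 mm thick, 15 to 265 mm above the bench, on a dark foot 130 x 170 mm, 12 mm high, that reaches 60 mm out in front of the face.
- short_a_mid (a point): A short blood tube in another sleeve of the carousel: 13 mm across, 80 mm tall with the same blue cap, standing on the sleeve's floor. This point is its centre, 40 mm from either end, 85 mm above the bench when seated. To be left in its sleeve.
- short_b_mid (a point): A short blood tube in another sleeve of the carousel: 13 mm across, 80 mm tall with the same blue cap, standing on the sleeve's floor. This point is its centre, 40 mm from either end, 85 mm above the bench when seated. To be left in its sleeve.
- short_c_mid (a point): A short blood tube in another sleeve of the carousel: 13 mm across, 80 mm tall with the same blue cap, standing on the sleeve's floor. This point is its centre, 40 mm from either end, 85 mm above the bench when seated. To be left in its sleeve.
- short_d_mid (a point): A short blood tube in another sleeve of the carousel: 13 mm across, 80 mm tall with the same blue cap, standing on the sleeve's floor. This point is its centre, 40 mm from either end, 85 mm above the bench when seated. To be left in its sleeve.
- specimen_jar: Bystander, loose on the bench: white-lidded clear jar, 62 mm across, 72 mm tall. Origin at the centre of its underside.
- tape_roll: Bystander, loose on the bench: roll of paper tape lying flat, 80 mm across, 25 mm high. Origin at the centre of its underside.
- sanitiser: Bystander, loose on the bench: pump bottle, 62 mm across, 187 mm tall. Origin at the centre of its underside.
- steel_tray: Bystander, loose on the bench: shallow steel tray, 150 x 100 mm, 22 mm high. Origin at the centre of its underside.
- marker: Bystander, loose on the bench: marker pen lying on the bench, 130 mm long. Origin at the centre of its underside.
- tube_rack: Bystander, loose on the bench: white rack of blue-capped tubes, 70 x 170 mm, 88 mm tall. Origin at the centre of its underside.

How it is judged:
By the outcome, as a careful person would: the job done as asked, in the order asked, and still so for the second after the job is handed in, while the arm keeps its last pose, push and grip.
It also fails if it takes over 51 s, if anything falls off the work surface, if the arm or the gripper's body presses on something with over 40 N, if the wrist force passes 120 N, or if a joint passes its speed limit or range.

## Working session

There is one attempt and no reset: what is moved stays moved. The work goes in short steps, each a Python script; the robot and the scene stay as the last script left them, time stands still between calls to the robot, and variables do not carry over. Pictures are saved under pics/ and viewed, at most 10 in all, crops included, and the job is handed in when it is done.

```bash
mkdir -p pics; ls
python3 - <<'E'
from plant import r, vision, models, telemetry
import cv2, numpy as np
a=vision.snapshot("scene");b=vision.snapshot("top")
cv2.imwrite("pics/scene.png",a[...,::-1]);cv2.imwrite("pics/top.png",b[...,::-1])
for c in("scene","top"):
  k=vision.get_calibration(c);print(c,{q:np.round(v,3) for q,v in k.items()})
  for n in ["sampler","finger_bar","opening","sleeve_ring","tall_tube_mid","lit_face","short_a_mid","specimen_jar","sanitiser","tube_rack","tape_roll","steel_tray","marker"]:
    print(n,[(np.round(d["at"],3).tolist(),round(d["score"],2)) for d in models.mark_of(n,c)][:5])
print(telemetry.current_t())
E
```

```text
pics
scene {'fx': np.float64(619.774), 'fy': np.float64(619.774), 'cx': np.float64(324.137), 'cy': np.float64(247.142), 'position': array([1.319, 0.796, 0.936]), 'orientation': array([-0.156,  0.337,  0.829, -0.418])}
sampler [([0.583, 0.054, 0.001], 0.91)]
finger_bar [([0.58, 0.058, 0.193], 0.85)]
opening [([0.501, 0.043, 0.163], 0.81)]
sleeve_ring []
tall_tube_mid []
lit_face [([0.553, -0.395, 0.141], 0.82)]
short_a_mid []
specimen_jar [([0.667, 0.07, 0.089], 0.73), ([0.583, 0.058, 0.196], 0.68), ([0.392, -0.132, 0.002], 0.62)]
sanitiser [([0.784, -0.163, 0.0], 0.9)]
tube_rack [([0.641, 0.478, -0.001], 0.95)]
tape_roll [([0.428, 0.349, 0.003], 0.79)]
steel_tray [([0.788, -0.012, 0.004], 0.6)]
marker [([0.581, 0.057, -0.003], 0.73), ([0.666, 0.068, 0.086], 0.68), ([0.432, -0.251, 0.001], 0.46)]
top {'fx': np.float64(496.216), 'fy': np.float64(496.216), 'cx': np.float64(313.994), 'cy': np.float64(242.893), 'position': array([0.495, 0.013, 1.292]), 'orientation': array([ 0.034, -0.7  ,  0.712, -0.026])}
sampler [([0.581, 0.059, 0.002], 0.63)]
finger_bar [([0.58, 0.058, 0.193], 0.6), ([0.394, -0.134, -0.006], 0.44)]
opening [([0.5, 0.041, 0.159], 0.69)]
sleeve_ring [([0.583, 0.056, 0.086], 0.59)]
tall_tube_mid []
lit_face [([0.559, -0.394, 0.142], 0.86), ([0.787, -0.011, -0.0], 0.62)]
short_a_mid []
specimen_jar [([0.396, -0.132, -0.004], 0.85)]
sanitiser [([0.782, -0.162, 0.004], 0.89)]
tube_rack [([0.646, 0.481, -0.001], 0.86)]
tape_roll [([0.431, 0.349, 0.001], 0.77), ([0.791, -0.01, 0.0], 0.72)]
steel_tray [([0.792, -0.011, 0.004], 0.91)]
marker [([0.431, -0.255, 0.002], 0.64)]
1.4
```

View pics/scene.png

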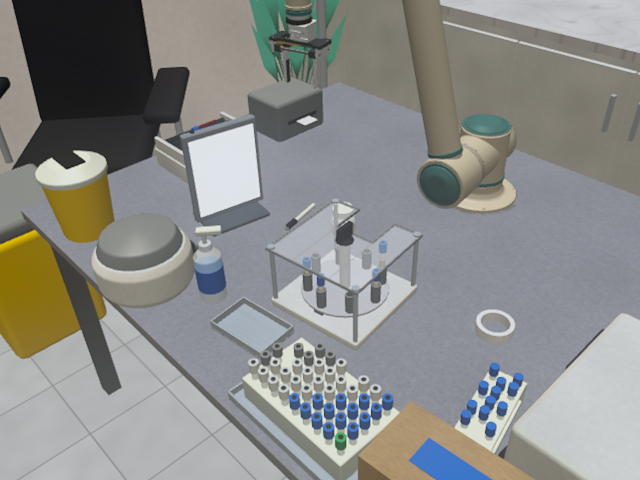

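View pics/top.png

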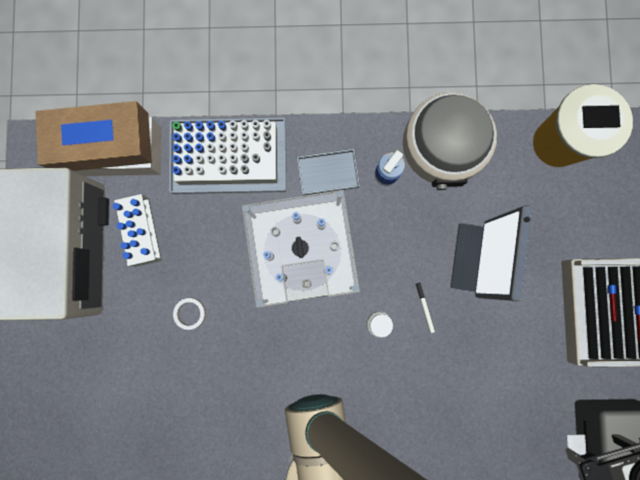

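```bash
cat > h.py <<'E'
import cv2, numpy as np
from scipy.spatial.transform import Rotation as R
from plant import r, gripper_to, inverse_kinematics, vision, models, telemetry
def proj(c,p):
    k=vision.get_calibration(c);q=k["orientation"]
    v=R.from_quat(np.roll(q,-1)).inv().apply(np.atleast_2d(p)-k["position"])
    return np.c_[k["fx"]*v[:,0]/v[:,2]+k["cx"],k["fy"]*v[:,1]/v[:,2]+k["cy"]]
def down(th):  # tool z down, tool y (closing line) at world angle th
    y=np.array([np.cos(th),np.sin(th),0]);z=np.array([0,0,-1.]);x=np.cross(y,z)
    return np.roll(R.from_matrix(np.c_[x,y,z]).as_quat(),1)
E
python3 - <<'E'
from h import *
s=cv2.imread("pics/scene.png");t=cv2.imread("pics/top.png")
ax=np.array([.581,.058]);
for yaw in(.12,.19):
 for sg in(1,-1):
  a=yaw+np.pi+sg*np.pi/4;p=ax+.082*np.array([np.cos(a),np.sin(a)])
  for h in(.157,.13):print(yaw,sg,h,proj("scene",[*p,h]).round(),proj("top",[*p,h]).round())
# lid corners
for yaw in (.1,.12,.14,.16):
  print(yaw,[proj("top",[*(ax+R.from_euler('z',yaw).as_matrix()[:2,:2]@np.array(q)*.118),.163]).round(0)[0].tolist() for q in [(1,1),(1,-1),(-1,1),(-1,-1)]])
A=cv2.resize(s[190:350,255:435],None,fx=3.3,fy=3.3,interpolation=3)[:528,:594]
cv2.imwrite("pics/c1.png",A)
B=cv2.resize(t[185:315,230:370],None,fx=4.3,fy=4.3,interpolation=3)
cv2.imwrite("pics/c2.png",B)
E
```

```text
0.12 1 0.157 [[341. 221.]] [[328. 270.]]
0.12 1 0.13 [[341. 231.]] [[328. 270.]]
0.12 -1 0.157 [[384. 240.]] [[277. 276.]]
0.12 -1 0.13 [[383. 251.]] [[278. 277.]]
0.19 1 0.157 [[338. 222.]] [[329. 268.]]
0.19 1 0.13 [[338. 232.]] [[329. 268.]]
0.19 -1 0.157 [[383. 239.]] [[280. 278.]]
0.19 -1 0.13 [[383. 249.]] [[280. 278.]]
0.1 [[242.0, 203.0], [344.0, 191.0], [253.0, 306.0], [357.0, 293.0]]
0.12 [[242.0, 204.0], [343.0, 190.0], [254.0, 306.0], [358.0, 292.0]]
0.14 [[241.0, 205.0], [342.0, 189.0], [256.0, 307.0], [359.0, 291.0]]
0.16 [[240.0, 206.0], [341.0, 188.0], [257.0, 308.0], [359.0, 290.0]]
```

View pics/c1.png

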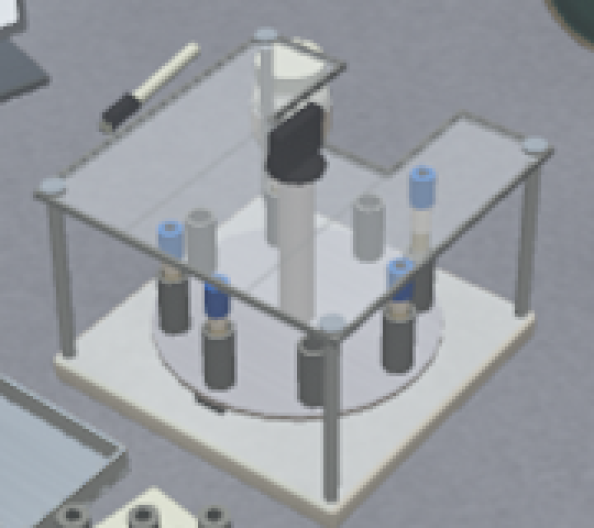

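View pics/c2.png

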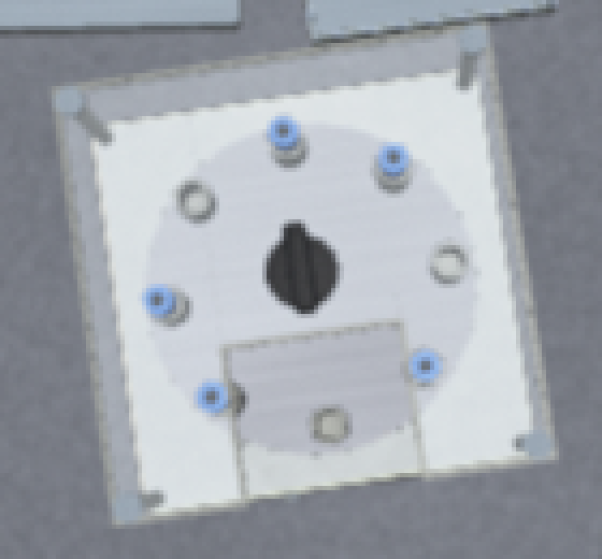

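```bash
cat > fit.py <<'E'
from h import *
from scipy.optimize import least_squares
def fit(pts,px,x0):
    pts=np.array(pts,float);px=np.array(px,float)
    def W(x): 
        p=pts.copy();p[:,:2]=pts[:,:2]@R.from_euler('z',x[2]).as_matrix()[:2,:2].T+x[:2];return p
    s=least_squares(lambda x:(proj("top",W(x))-px).ravel(),x0);return s.x,np.abs(s.fun).max()
l=.118
if __name__=="__main__":
    print(fit([(l,l,.163),(l,-l,.163),(-l,l,.163),(-l,-l,.163),(-.082,0,.088)],[(242.3,205.5),(343.8,191.3),(256.3,306.6),(359.5,291.5),(307,283.8)],[.58,.058,.13]))
    # panel frame: origin below face centre, -x in front
    print(fit([(-.06,-.085,.012),(-.06,.085,.012),(0,-.088,.248),(0,.088,.248)],[(452,291),(460,223),(513,297),(523,208)],[.555,-.39,-1.45]),"perm A")
    print(fit([(-.06,.085,.012),(-.06,-.085,.012),(0,.088,.248),(0,-.088,.248)],[(452,291),(460,223),(513,297),(523,208)],[.555,-.39,-1.45]),"perm B")
E
python3 fit.py
python3 - <<'E'
from h import *
b=cv2.imread("pics/top.png")[195:310,440:540]
cv2.imwrite("pics/c3.png",cv2.resize(b,None,fx=5,fy=5,interpolation=3))
for th in (.13+1.571,.13-1.571):
    q=inverse_kinematics([.581,.058,.26],down(th)); print(q)
E
```

```text
(array([0.57990707, 0.05482554, 0.12933519]), np.float64(1.102311705494401))
(array([ 0.55550139, -0.40245865, -1.72074555]), np.float64(3.844561997360273)) perm A
(array([ 0.56290974, -0.35510712,  1.4096758 ]), np.float64(29.428685402940914)) perm B
[-1.96418618e-02  2.74841420e-01  1.43341174e+00 -4.44089210e-16
  1.43333949e+00 -1.72064186e+00]
[-1.96418618e-02  2.74841420e-01  1.43341174e+00 -4.44089210e-16
  1.43333949e+00  1.42135814e+00]
```

View pics/c3.png

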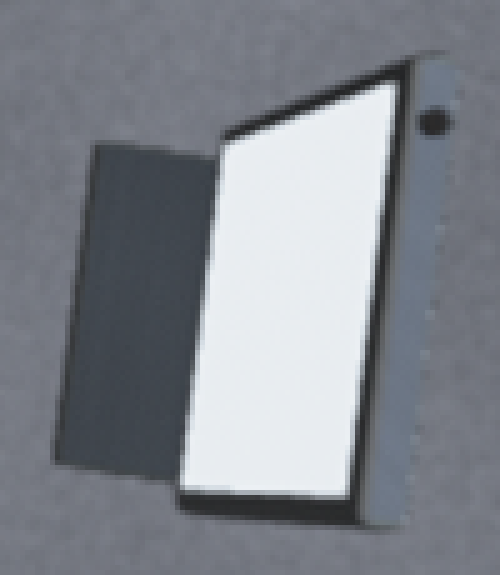

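Run:
```python
from fit import *
x,e=fit([(-.06,-.085,.012),(-.06,.085,.012),(0,-.088,.248),(0,.088,.248),(0,-.088,.032),(0,.088,.032)],[(451,287.6),(459,223.6),(509.6,295),(519.6,211.6),(476.4,292.6),(484.4,223.6)],[.555,-.39,-1.7])
print(x,e)
th=.129-np.pi/2
r.move_to([.3,-.3,.42],down(th)); r.move_to([.56,.056,.34],down(th))
vision.snapshot("wrist")
im=vision.snapshot("wrist");cv2.imwrite("pics/w1.png",im[...,::-1])
for n in["finger_bar","opening","sampler","tall_tube_mid"]:print(n,[(np.round(d["at"],3).tolist(),round(d["score"],2)) for d in models.mark_of(n,"wrist")][:3])
for z in(.192,):
  for p in[(0,0,.203),(.023,0,.203),(-.023,0,.203),(-.082,0,.163),(-.033,.047,.163),(-.033,-.047,.163)]:
    c,s=np.cos(.129),np.sin(.129);P=[.58+c*p[0]-s*p[1],.056+s*p[0]+c*p[1],p[2]];print(p,proj("wrist",P).round())
print(telemetry.current_t())
```

```text
[ 0.55619915 -0.39670494 -1.73470796] 0.7066715025476924
finger_bar [([0.581, 0.057, 0.192], 0.71)]
opening []
sampler []
tall_tube_mid [([0.521, 0.112, 0.103], 0.48)]
(0, 0, 0.203) [[319. 209.]]
(0.023, 0, 0.203) [[319. 177.]]
(-0.023, 0, 0.203) [[319. 240.]]
(-0.082, 0, 0.163) [[319. 294.]]
(-0.033, 0.047, 0.163) [[263. 239.]]
(-0.033, -0.047, 0.163) [[375. 239.]]
4.6667
```

View pics/w1.png

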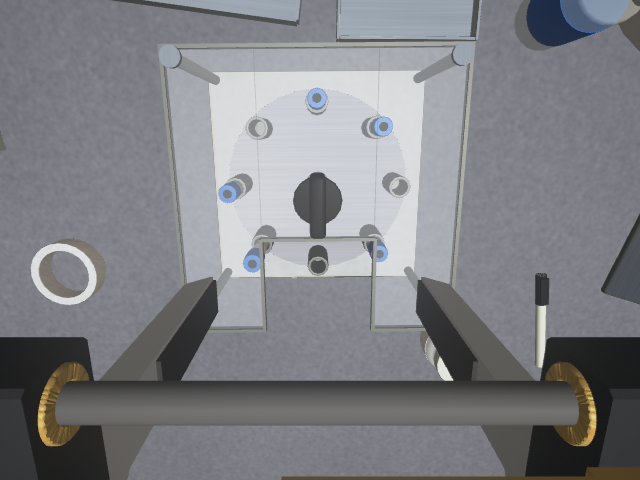

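The wrist view shows the bar at pixel (317,205), upright in the image, with the slot at columns 262–374. The tall cap is at (252,261), on the +y side. So the axis is about (0.581, 0.057), yaw 0.129, and the carousel must turn +45°.

Run:
```python
from h import *
yaw=.129;th=yaw-np.pi/2;A=[.581,.057]
gripper_to(.05)
r.move_l([*A,.26],down(th),vel=.2)
print(r.move_l([*A,.199],vel=.08,guard=15))
gripper_to(0.0,f_grip=45)
print(telemetry.current_opening(),telemetry.current_finger_force(),telemetry.current_wrist_force())
for k in(1,2,3,4):
    r.move_l([*A,.199],down(th+k*np.pi/16*1.0),vel=.05)
    print(telemetry.current_torque(),telemetry.current_wrist_force(),telemetry.current_opening())
r.hold(.3)
gripper_to(.05,f_grip=20); r.hold(.3)
r.move_l([*A,.30],vel=.15)
r.move_to([.54,.05,.34],down(th))
vision.snapshot("wrist");im=vision.snapshot("wrist");cv2.imwrite("pics/w2.png",im[...,::-1])
for n in["finger_bar","opening","tall_tube_mid","sleeve_ring"]:print(n,[(np.round(d["at"],3).tolist(),round(d["score"],2)) for d in models.mark_of(n,"wrist")][:3])
op=np.array(A)-.082*np.array([np.cos(yaw),np.sin(yaw)]);print(op,proj("wrist",[*op,.157]),proj("wrist",[*op,.088]))
print(telemetry.current_t())
```

```text
False
0.01185952668965957 44.99561369419098 [-0.01900734 -1.23380294  0.7357243 ]
[-0.17918311  0.00635489  0.00313279] [-0.24417295 -2.18425683  0.5791515 ] 0.011717210244952257
[-0.26068007 -0.02965807  0.01600264] [ 0.49335552 -2.34957536  0.99618014] 0.011819033550387575
[-0.34484747 -0.06485016  0.0915418 ] [-0.16534037 -2.29131156  1.59813642] 0.011752571954949135
[-0.46361522  0.01865016  0.2460042 ] [ 0.55264075 -3.31086751  0.61408579] 0.011886509625904889
finger_bar [([0.58, 0.055, 0.192], 0.76)]
opening [([0.499, 0.042, 0.165], 0.92)]
tall_tube_mid [([0.502, 0.046, 0.102], 0.56)]
sleeve_ring []
[0.49968134 0.04645131] [[314.63846553 268.07105522]] [[315.00434407 246.43060501]]
12.2917
```

View pics/w2.png

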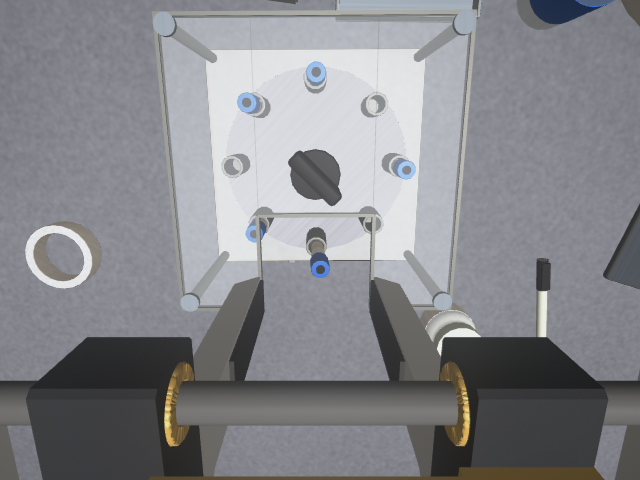

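Carousel has turned one click (bar diagonal). The tall cap stands at (320,269) in the slot. Next: refine the cap position by colour, then grasp and lift.

Run:
```python
from h import *
yaw=.129;th=yaw-np.pi/2;op=np.array([.4997,.0465]);ex=np.array([np.cos(yaw),np.sin(yaw)]);ey=np.array([-ex[1],ex[0]])
def cap():
    im=vision.snapshot("wrist").astype(int);k=vision.get_calibration("wrist")
    m=((im[...,2]-im[...,0]>70)&(im[...,0]<70)).astype(np.uint8)
    u0,v0=proj("wrist",[*op,.15])[0]
    n,_,st,ce=cv2.connectedComponentsWithStats(m)
    i=min(range(1,n),key=lambda i:np.hypot(*(ce[i]-[u0,v0]))+(1e3 if st[i,4]<40 else 0))
    d=R.from_quat(np.roll(k["orientation"],-1)).apply([(ce[i][0]-k["cx"])/k["fx"],(ce[i][1]-k["cy"])/k["fy"],1])
    p=k["position"]+d*(.150-k["position"][2])/d[2];q=p[:2]-op
    print(ce[i],st[i],p.round(4),"off",q@ex,q@ey);return p
cap()
for b,z in((.03,.33),(-.01,.33)):
    r.move_l([*(op+b*ex),z],down(th),vel=.15);r.hold(.3);cap()
    print([np.round(d["at"],4) for d in models.mark_of("tall_tube_mid","wrist")][:1])
    print([np.round(d["at"],4) for d in models.boxes_of("tall_tube_mid","wrist")][:1])
cv2.imwrite("pics/w3.png",vision.snapshot("wrist")[...,::-1])
```

```text
[579.92857143   3.57142857] [574   0  13   7  14] [ 0.7319 -0.1251  0.15  ] off 0.20820089638870298 -0.20008176480534434Traceback (most recent call last):
  File "<stdin>", line 14, in <module>
  File "<stdin>", line 8, in cap
ValueError: min() iterable argument is empty
```

```bash
cat > cap.py <<'E'
from h import *
yaw=.129;th=yaw-np.pi/2;op=np.array([.4997,.0465]);ex=np.array([np.cos(yaw),np.sin(yaw)]);ey=np.array([-ex[1],ex[0]])
def cap(name=None):
    raw=vision.snapshot("wrist");im=raw.astype(int);k=vision.get_calibration("wrist")
    if name:cv2.imwrite(name,raw[...,::-1])
    u0,v0=proj("wrist",[*op,.15])[0]
    yy,xx=np.mgrid[:480,:640]
    m=(im[...,2]-im[...,0]>60)&(np.hypot(xx-u0,yy-v0)<35)
    if not m.any(): print("none",u0,v0);return
    c=np.array([xx[m].mean(),yy[m].mean()])
    d=R.from_quat(np.roll(k["orientation"],-1)).apply([(c[0]-k["cx"])/k["fx"],(c[1]-k["cy"])/k["fy"],1])
    p=k["position"]+d*(.150-k["position"][2])/d[2];q=p[:2]-op
    print(c,m.sum(),p.round(4),"off",q@ex,q@ey);return p
E
python3 - <<'E'
from cap import *
for b,z in((.04,.34),(-.0,.34),(.02,.36)):
    r.move_l([*(op+b*ex),z],down(th),vel=.15);r.hold(.2);cap()
    print([np.round(d["at"],4) for d in models.boxes_of("tall_tube_mid","wrist")][:1],telemetry.current_ee_pos())
E
```

```text
[321.8241206  267.80904523] 199 [0.4971 0.0415 0.15  ] off -0.0031838694918894096 -0.004638413105504921
[array([0.5073, 0.0464, 0.1491])] [0.53894468 0.05165792 0.33975742]
[321.80275229 225.26605505] 218 [0.4972 0.0416 0.15  ] off -0.0031459515402934317 -0.004570685235348256
[array([0.5061, 0.0442, 0.1547])] [0.50033518 0.04653866 0.33970858]
[321.69633508 239.72774869] 191 [0.4973 0.0415 0.15  ] off -0.0030213398510193588 -0.004608969827985705
[array([0.5014, 0.0444, 0.1552])] [0.51894072 0.04904576 0.3596519 ]
```

Run:
```python
from cap import *
p=[.498,.042]
gripper_to(.045)
r.move_l([*p,.24],down(th),vel=.15)
print(r.move_l([*p,.1585],vel=.06,guard=5),telemetry.current_ee_pos())
gripper_to(0,f_grip=12);r.hold(.2)
print(telemetry.current_opening(),telemetry.current_finger_force(),telemetry.current_wrist_force())
print(r.move_l([*p,.22],vel=.05,guard=8),r.move_l([*p,.32],vel=.1,guard=8))
print(telemetry.current_opening(),telemetry.current_finger_force(),telemetry.current_t())
s=vision.snapshot("scene");cv2.imwrite("pics/s2.png",cv2.resize(s[90:350,200:460],None,fx=2.2,fy=2.2)[...,::-1])
```

```text
False [0.49831271 0.04198414 0.15892529]
0.015721700964957976 11.914832442998886 [0.06998128 1.47090898 0.00991598]
False False
0.01586228298223922 11.882688403129578 20.95
```

View pics/s2.png

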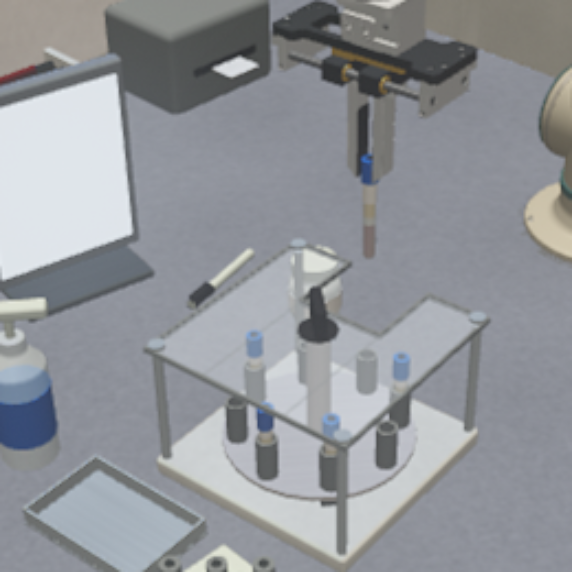

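Tube held upright, clear of the lid; the short tubes are all in their pockets. Carrying it to the panel.

Run:
```python
from h import *
yp=-1.735;f=np.array([.556,-.396]);n=-np.array([np.cos(yp),np.sin(yp)]);p=f+.09*n
r.move_l([.5,-.12,.32],down(-.9),vel=.12)
r.move_l([*p,.32],down(yp+np.pi/2),vel=.12)
print(r.move_l([*p,.206],vel=.07,guard=8));r.hold(.8)
print(telemetry.current_ee_pos(),telemetry.current_opening(),telemetry.current_finger_force(),np.abs(telemetry.current_dq()).max(),telemetry.current_t())
s=vision.snapshot("scene");t=vision.snapshot("top")
a=cv2.resize(s[20:290,150:400],None,fx=1.6,fy=1.6);b=cv2.resize(t[180:345,230:540],None,fx=1.25,fy=1.25)
c=np.zeros((a.shape[0],a.shape[1]+b.shape[1],3),np.uint8);c[:,:a.shape[1]]=a;c[:b.shape[0],a.shape[1]:]=b
cv2.imwrite("pics/f.png",c[...,::-1])
for d in models.mark_of("tall_tube_mid","scene")[:2]:print(d)
for d in models.mark_of("lit_face","scene")[:1]:print(d)
```

```text
False
[ 0.57069858 -0.30721278  0.20599875] 0.01560514617627482 11.882583349943161 0.001077788988221963 26.8917
{'at': [0.5659, -0.3061, 0.1501], 'score': 0.76}
{'at': [0.5542, -0.3956, 0.1422], 'score': 0.96}
```

View pics/f.png

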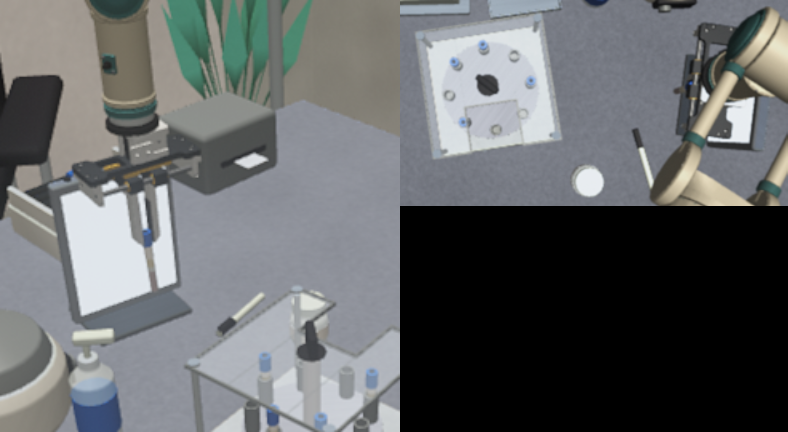

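Run:
```python
from h import *
vision.snapshot("scene")
m=models.regions_of("tall_tube_mid","scene")[0]["pixels"];y,x=np.nonzero(m)
print(m.sum(),y.min(),y.max(),np.polyfit(y,x,1))
q=proj("scene",[[.568,-.307,.198],[.568,-.307,.0915]]);print(q,(q[1]-q[0])[0]/(q[1]-q[0])[1])
k=vision.get_calibration("wrist");vision.snapshot("wrist")
im=vision.snapshot("scene")[140:215,225:265]
cv2.imwrite("pics/z.png",cv2.resize(im,None,fx=8,fy=8,interpolation=3)[...,::-1])
```

```text
248 163 202 [1.33997839e-01 2.19416849e+02]
[[242.00739931 164.16715251]
 [246.38316647 201.26468177]] 0.1179530617730414
```

View pics/z.png

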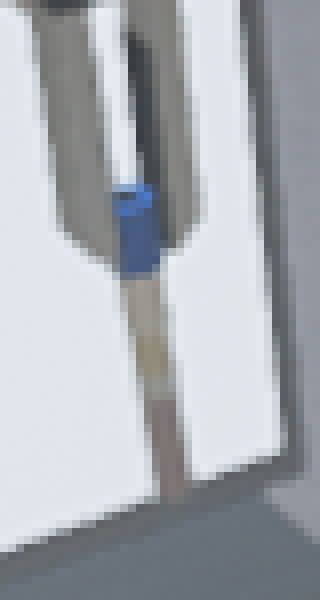

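The tube hangs within about 1° of upright and still, with its glass clear of the fingers and centred in front of the lit face, 90 mm out.

```bash
python3 -c "
from plant import r
print(r.sign_off())"
```

```text
the job is handed in; nothing more can be done
None
```

The job is handed in: I turned the carousel one click, let the bar go and drew the tall tube out. The arm is holding it upright (within about 1°) and still, 90 mm in front of the lit face, at about 27 s of the allowed 51 s; no verdict came back.

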